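# Hold the cover plate over the turntable's drive housing

## Task

Slide the fixture's jaw back until it clears the eared cover plate, then lift the plate out by its rib and hold it level about a centimetre above the open drive housing, ear over ear, so that each of the three tapped holes is wholly within the plate's hole above it and a colleague can start the screws. The plate must hover steadily without resting on the housing, and the program finishes while still holding it there. Leave the other things on the table where they are.

Things in the scene. Friction and masses are not known exactly. Their poses are not given: they have to be found in the camera images.
- fixture: Steel slide-jaw fixture fixed to the table, 130 mm (x) by 210 mm (y, from -65 to +145), on the robot's left or right. Origin on the table under the cover plate's place; z up. The plate lies on a deck 20 mm above the table between a fixed stop (36 mm high, y -46 to -65) and the sliding jaw on the +y side, which opens along +y.
- jaw (a joint): Opening of the sliding jaw in m: 0 closed, 0.040 fully open, moving along the fixture's +y. Friction about 3 N, stays where it is left. Its lip overhangs the plate's edge by 9 mm (at 0) and stops the plate being lifted; at more than 0.012 it is clear of the plate.
- jaw_tab (a point): Centre of the top of the jaw's upright tab, 80 mm above the table, 85 mm from the fixture's origin along its +y (jaw at 0) and moving with the jaw. The tab is 14 mm thick along the fixture's y, 34 mm along x, and stands 45 mm clear above the jaw (whose top is 35 mm above the table).
- cover: Loose aluminium cover plate, 110 (x) by 90 (y) by 6 mm, with a 36 mm square ear on the middle of its +x edge (x 55 to 91); about 0.28 kg. Three 14 mm holes: ear and both -x corners. On top a black rib to hold it by: 60 mm along x, 14 mm thick (y), centred at x 8, y 0, from 6 to 44 mm above the underside. Origin: underside, centre of the rectangle; z up. Starts flat, axes along the fixture's.
- cover_hole0 (a point): Centre of the ear's hole at the plate's underside: (73, 0, 0) mm in the cover's frame.
- cover_hole1 (a point): Centre of the corner hole at (-43, 33, 0) mm in the cover's frame, underside.
- cover_hole2 (a point): Centre of the corner hole at (-43, -33, 0) mm in the cover's frame, underside.
- housing: Bare aluminium open-topped drive housing, fixed to the table on the other side from the fixture; same outline as the cover plate: 110 mm (x) by 90 mm (y), 36 mm square ear on its +x side; flat rim 70 mm above the table. Three 6 mm tapped holes in the rim: ear and both -x corners. Origin on the table, centre of the rectangle; z up.
- housing_hole0 (a point): Centre of the ear's tapped hole at the rim: (73, 0, 70) mm in the housing's frame; belongs under cover_hole0.
- housing_hole1 (a point): Tapped hole at (-43, 33, 70) mm in the housing's frame; belongs under cover_hole1.
- housing_hole2 (a point): Tapped hole at (-43, -33, 70) mm in the housing's frame; belongs under cover_hole2.
- mug: Bystander: white mug, 76 mm wide, 85 mm high, near the robot. Origin under its centre.
- brush: Bystander: brush lying on the table near the robot.
- bowl: Bystander: blue bowl, 100 mm wide, 45 mm high, at the far side.
- spare_plate: Bystander: plain flat plate 90 by 80 by 6 mm with four holes, without ear or rib, at the far side; not the cover.
- screw_tray: Bystander: steel tray of screws, 90 by 70 by 25 mm, at the far side.
- screwdriver: Bystander: screwdriver lying on the right.
- bisque_vase: Bystander: unglazed vase, 72 mm wide, 150 mm high, on the left. Origin under its centre.
Not all that is in view belongs to the job. What is shaped like the cover but yellow is not meant.

How it is judged:
By the outcome, as a careful person would: the job done as asked, in the order asked, and still so for the second after the job is handed in, while the arm keeps its last pose, push and grip.
It also fails if it takes over 45 s, if anything falls off the work surface, if the arm or the gripper's body presses on something with over 40 N, if the wrist force passes 120 N, or if a joint passes its speed limit or range.

## Robot

A 6-joint arm with a two-finger parallel gripper is mounted at the origin on the work surface. World frame = base frame: x ahead of the robot, y to its left, z up, the work surface at z = 0. Lengths are in m, angles in rad, forces in N, time in s.
With the tool pointing down it reaches from about 0.425 to 0.95 m from the base axis. Payload 14.7 kg.
Tool frame: the origin (TCP) lies between the finger pads; the fingertips stand 8 mm ahead of it and the grasp point (between the pads) lies 11 mm behind it (ctrl.nose_length is the distance from the TCP to the fingertips, in m); z points along the fingers, x is the direction in which the jaws open and shut, and the axes are right-handed (so a half turn about z gives the same grasp; the last joint's range is limited). The gripper opens to 85 mm and grips with 20 to 120 N. Pads are 22 mm wide; open, the fingers measure 114 mm over their backs; the gripper's body (76 mm by 85 mm) begins 54 mm behind the grasp point. The pads swing forward as they close: fully open they stand 13 mm farther back than shut.
Start: joints at [1.089, 0.48, 1.596, -0, 1.065, -0.047], TCP at [0.274, 0.59, 0.239] pointing down, gripper open.
Joint ranges: [-2.75, 2.75], [-0.82, 2.05], [0.23, 2.67], [-1.56, 4.7], [0.09, 2.69], [-2.92, 2.92]. Speed limits (rad/s): [1.89, 1.89, 2.39, 3.01, 3.01, 3.01].

## Interface

Orientations are given as a 3x3 rotation matrix whose columns are the frame's x, y, z axes.
In Python, from plant import ctrl, cams, nets gives the robot as it stands.
- The arm moves only by the shell command python3 -m jog 'ROWS' [FORCE]. ROWS is JSON, a list of rows, each a list of 7 numbers: the shift along the tool's x, y, z in m, then the turn, a rotation vector about the tool's x, y, z in degrees, then the opening, from 0 (shut) to 1 (fully open). In form: [[tx, ty, tz, rx, ry, rz, claw], ...]. A call has 1 to 8 rows; each row shifts and turns the commanded pose from where the row before left it, along the tool's axes as they then stand; what a row does not reach is not made up. A row lasts 1/10 s, in which the tool goes at most 50 mm and 8.59 degrees, less where a joint would pass 70% of its speed; a pose out of reach is approached as far as the arm can. A call is refused whole if a number of a shift passes 0.05 or a number of a turn 8.59, either way. A call with a gripper value outside its range is refused whole. The fingers move at their own pace and stop on an object; FORCE is the grip in N (left out, the last holds). Time passes only in rows, so rows that do not move let the fingers close. It gives the time, the measured TCP pose, the force and the opening at its end, in the units of the state.
- ctrl.state(): the state, without advancing time (a new reading comes with each control period).
- cams.snapshot(name): name is "side" or "top" or "wrist"; returns the picture (400x640x3 uint8, red, green, blue); there is no depth.
- cams.camera_model(name): a dict with "intrinsics" (3x3 intrinsics, pixels), "k1" (the pictures are not rectified: a ray, as slopes to the right and down, at radius r is drawn at 1 + k1 r^2 times it, then the intrinsics apply), "rvec" (rotation vector, rad) and "tvec" (3), from world to camera coordinates, as OpenCV has them. Camera axes: x right, y down, z forward; pixel columns grow to the right and rows downward; lengths in m; the calibration is good to about 2 mm. A picture is of the moment at which its call begins: read the wrist's pose just before it. camera_model takes no time and is no camera call; for the wrist camera it gives the pose at the moment of the call.
- ctrl.finish_job(): hands the job in, once; it reports no verdict.
Trained networks look in the newest picture that a camera, given by its name, has taken for a name from the list of things; names that differ only in an ending like _2 or _b are one class to them, and where a whole thing is asked for, a point or a joint stands for the part that bears it (a point fixed in the world has none). Each returns a list of dicts, best first, with "confidence" (0 to 1); they miss things now and then, are a little off and sometimes report something else, mostly with a low value. They report only what shows in the picture. A call takes as long as a camera call. They do not tell look-alikes from the thing itself.
- nets.outline_of(camera, label): "region" (400x640 bool, what is visible of it).
- nets.tip_of(camera, label): "location" ([x, y, z] in m, in world coordinates, good to about 4 mm: a listed point, or the origin of a listed thing).
The state is a dict: "clock": time; "joint_positions": joint angles; "dq": joint speeds; "joint_torque": joint torques, N m; "tool_pos": TCP position; "tool_rot": TCP orientation; "force": force on the tool from outside, world axes, zero at the start; "torque": the same for the moment, N m; "gripper_width": finger opening in m.
Only numpy, scipy, OpenCV 4.12 (cv2) and the standard library are available. Lean on these libraries where they do the work, as an engineer would, in place of code of your own. Each camera call takes 0.05 s, during which the arm holds its last target. There are 200 camera calls.

## Working session

There is one attempt and no reset: what is moved stays moved. The work goes in short steps, Python scripts to look and compute and a shell command to move; the robot and the scene stay as the last step left them, time stands still between calls to the robot, and variables do not carry over. Pictures are saved under pics/ and viewed, about 8 in all and at most 12, crops included, and the job is handed in when it is done.

```bash
ls; mkdir -p pics
cat > h.py <<'E'
import numpy as np,cv2
from plant import ctrl,cams,nets
def snap(n,f=None):
    im=cams.snapshot(n)
    if f: cv2.imwrite('pics/'+f,im[:,:,::-1])
    return im
def proj(m,P):
    K=np.array(m["intrinsics"]);d=np.array([m["k1"],0,0,0,0.])
    return cv2.projectPoints(np.array(P,float).reshape(-1,1,3),np.array(m["rvec"],float),np.array(m["tvec"],float),K,d)[0].reshape(-1,2)
E
python3 - <<'E'
from h import *
a=snap('top');b=snap('side')
cv2.imwrite('pics/a.png',np.vstack([a,b])[:,:,::-1][::1,::1])
cv2.imwrite('pics/a.png',cv2.resize(np.vstack([a,b])[:,:,::-1],(480,600)))
cv2.imwrite('pics/top.png',a[:,:,::-1]);cv2.imwrite('pics/side.png',b[:,:,::-1])
for c in ['top','side']:
  for l in ['jaw_tab','cover','cover_hole0','cover_hole1','cover_hole2','fixture','housing','housing_hole0','housing_hole1','housing_hole2']:
    print(c,l,[(np.round(r['location'],3).tolist(),round(r['confidence'],2)) for r in nets.tip_of(c,l)][:3])
print(ctrl.state()['clock'])
E
```

```text
pics
top jaw_tab [([0.516, 0.281, 0.083], 0.79), ([0.772, 0.015, -0.003], 0.37)]
top cover [([0.494, 0.196, 0.015], 0.89), ([0.357, 0.007, -0.004], 0.63)]
top cover_hole0 [([0.401, -0.02, -0.0], 0.91), ([0.44, 0.172, 0.023], 0.89), ([0.463, 0.237, 0.019], 0.84)]
top cover_hole1 [([0.401, -0.02, -0.0], 0.91), ([0.44, 0.172, 0.023], 0.89), ([0.463, 0.237, 0.019], 0.84)]
top cover_hole2 [([0.401, -0.02, -0.0], 0.91), ([0.44, 0.172, 0.023], 0.89), ([0.463, 0.237, 0.019], 0.84)]
top fixture [([0.497, 0.199, -0.006], 0.73), ([0.439, 0.178, 0.024], 0.46)]
top housing [([0.512, -0.156, -0.002], 0.83)]
top housing_hole0 [([0.465, -0.152, 0.069], 0.92), ([0.578, -0.115, 0.07], 0.67), ([0.496, -0.202, 0.072], 0.61)]
top housing_hole1 [([0.465, -0.152, 0.069], 0.92), ([0.578, -0.115, 0.07], 0.67), ([0.496, -0.202, 0.072], 0.61)]
top housing_hole2 [([0.465, -0.152, 0.069], 0.92), ([0.578, -0.115, 0.07], 0.67), ([0.496, -0.202, 0.072], 0.61)]
side jaw_tab [([0.516, 0.28, 0.082], 0.75), ([0.314, -0.265, -0.001], 0.53)]
side cover [([0.359, 0.015, 0.0], 0.85), ([0.493, 0.196, 0.002], 0.63)]
side cover_hole0 [([0.4, 0.042, 0.001], 0.93), ([0.288, 0.009, -0.005], 0.83), ([0.447, 0.174, 0.02], 0.72)]
side cover_hole1 [([0.4, 0.042, 0.001], 0.93), ([0.288, 0.009, -0.005], 0.83), ([0.447, 0.174, 0.02], 0.72)]
side cover_hole2 [([0.4, 0.042, 0.001], 0.93), ([0.288, 0.009, -0.005], 0.83), ([0.447, 0.174, 0.02], 0.72)]
side fixture [([0.494, 0.196, -0.001], 0.72)]
side housing [([0.512, -0.15, 0.0], 0.55)]
side housing_hole0 [([0.494, -0.205, 0.067], 0.96), ([0.576, -0.113, 0.075], 0.76)]
side housing_hole1 [([0.494, -0.205, 0.067], 0.96), ([0.576, -0.113, 0.075], 0.76)]
side housing_hole2 [([0.494, -0.205, 0.067], 0.96), ([0.576, -0.113, 0.075], 0.76)]
1.1
```

View pics/top.png

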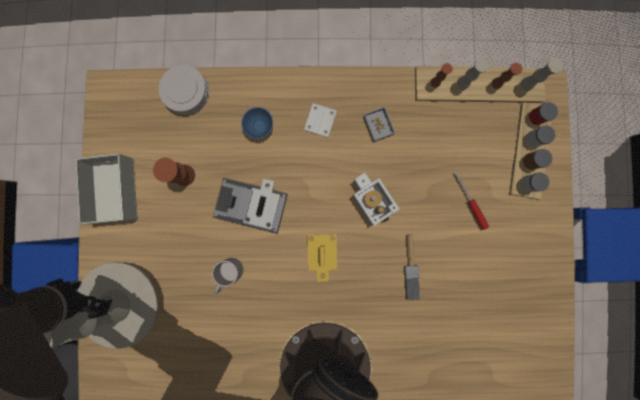

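View pics/side.png

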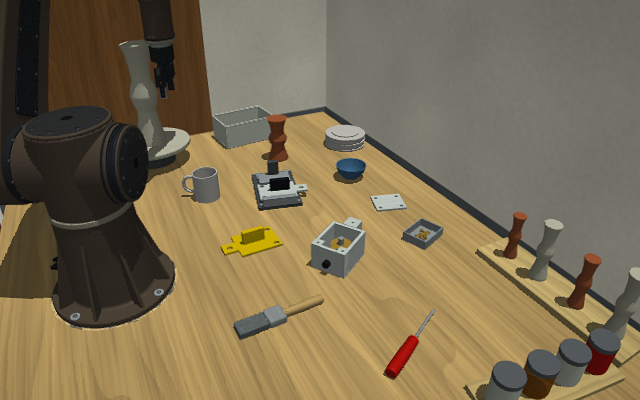

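The top view shows the fixture with the aluminium ribbed plate at (263,206), the housing at (376,200) with its ear up-left at (361,182), and a yellow look-alike at (322,253). The plain spare plate is at (321,120). The plate meant is the aluminium one under the jaw at (263,206). I'll confirm it in a crop and fit poses.

Run:
```python
from h import *
a=cv2.imread('pics/top.png');b=cv2.imread('pics/side.png')
c1=cv2.resize(a[150:270,200:430],(800,417),interpolation=3)
c2=cv2.resize(b[0:210,80:400],(274,180));c3=cv2.resize(b[140:280,220:380],(206,180))
r=np.zeros((180,800,3),np.uint8);r[:,:274]=c2;r[:,290:496]=c3
c4=cv2.resize(a[230:360,60:260],(277,180));r[:,510:787]=c4
cv2.imwrite('pics/crop.png',np.vstack([c1,r]))
s=ctrl.state();print(s['clock'],np.round(s['tool_pos'],4),np.round(s['tool_rot'],3).tolist(),s['gripper_width'])
for n in ['top','side','wrist']:
  m=cams.camera_model(n);R=cv2.Rodrigues(np.array(m['rvec'],float))[0];print(n,'C',np.round(-R.T@np.array(m['tvec']).ravel(),3),'dir',np.round(R[2],3),'right',np.round(R[0],3),np.round(m['intrinsics'],0).tolist())
```

```text
1.1 [0.2738 0.5895 0.2393] [[0.421, 0.907, -0.0], [0.907, -0.421, -0.0], [-0.0, -0.0, -1.0]] 0.08519514392699985
top C [4.720e-01 1.000e-03 1.189e+00] dir [ 0.055  0.01  -0.998] right [ 0.001 -1.    -0.01 ] [[379.0, 0.0, 321.0], [0.0, 379.0, 195.0], [0.0, 0.0, 1.0]]
side C [ 0.077 -0.92   0.712] dir [ 0.398  0.764 -0.509] right [ 0.889 -0.458  0.007] [[455.0, 0.0, 326.0], [0.0, 455.0, 193.0], [0.0, 0.0, 1.0]]
wrist C [0.213 0.618 0.375] dir [ 0.24  -0.112 -0.964] right [ 0.42   0.908 -0.001] [[279.0, 0.0, 321.0], [0.0, 279.0, 205.0], [0.0, 0.0, 1.0]]
```

View pics/crop.png

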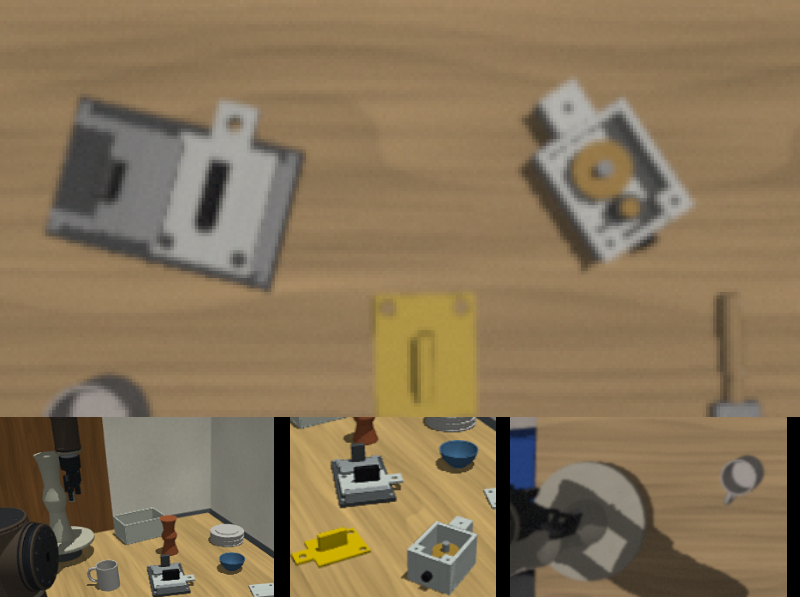

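The crop confirms it: the aluminium plate with a black rib sits under the jaw at the left, ear up. The yellow twin lies loose on the table and is not the one. Next I'll move over the fixture for a near look.

```bash
python3 -m jog '[[-0.022,0.0357,0,0,0,0,1],[-0.022,0.0357,0,0,0,0,1],[-0.022,0.0357,0,0,0,0,1],[-0.022,0.0357,0,0,0,0,1],[-0.022,0.0357,0,0,0,0,1],[-0.022,0.0357,0,0,0,0,1],[-0.022,0.0357,0,0,0,0,1],[-0.022,0.0357,0,0,0,0,0.6]]' && python3 -m jog '[[-0.022,0.0357,0,0,0,0,0.6],[-0.022,0.0357,0,0,0,0,0.6],[0,0,0,0,0,-5.5,0.6],[0,0,0,0,0,-5.5,0.6],[0,0,0,0,0,0,0.6]]'
cat >> h.py <<'E'
def look(cam,labels,n=4):
    snap(cam)
    for l in labels: print(cam,l,[(np.round(r['location'],4).tolist(),round(r['confidence'],2)) for r in nets.tip_of(cam,l)][:n])
E
python3 - <<'E'
from h import *
snap('wrist','w1.png')
s=ctrl.state();print(s['clock'],np.round(s['tool_pos'],4),np.round(s['tool_rot'],3).tolist())
look('wrist',['jaw_tab','cover','cover_hole0','fixture'])
E
```

```text
clock: 1.9
tool_pos: [0.4594, 0.3081, 0.2395]
tool_rot: [[0.421, 0.907, 0.0], [0.907, -0.421, 0.0], [0.0, 0.0, -1.0]]
force: [0.7, 1.3, -0.3]
gripper_width: 0.0731
clock: 2.4
tool_pos: [0.5051, 0.2392, 0.2393]
tool_rot: [[0.239, 0.971, 0.0], [0.971, -0.239, -0.0], [0.0, 0.0, -1.0]]
force: [0.3, -0.1, 0.2]
gripper_width: 0.0512
2.45 [0.5049 0.2395 0.2394] [[0.243, 0.97, 0.0], [0.97, -0.243, 0.0], [0.0, 0.0, -1.0]]
wrist jaw_tab [([0.5123, 0.2821, 0.0769], 0.9), ([0.4874, 0.1975, 0.0197], 0.25)]
wrist cover [([0.4423, 0.1755, 0.0212], 0.68), ([0.3573, 0.0123, -0.001], 0.63), ([0.7571, 0.2142, -0.0013], 0.6), ([0.4886, 0.1985, 0.0166], 0.55)]
wrist cover_hole0 [([0.4401, 0.1735, 0.0221], 0.98), ([0.4031, 0.0445, 0.0013], 0.91), ([0.2866, 0.0067, -0.0017], 0.81), ([0.4575, 0.2406, 0.0201], 0.62)]
wrist fixture []
```

View pics/w1.png

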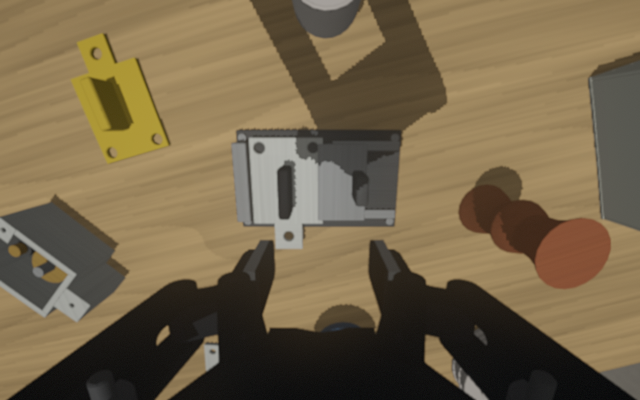

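Near view: plate holes are at about (259,147), (313,147) and the ear at (289,236). The rib is at (287,190) and the tab at (360,187). I'll fit the cover's pose from these holes.

```bash
cat >> h.py <<'E'
from scipy.optimize import least_squares
H=np.array([[73,0],[-43,33],[-43,-33]])/1e3
def world(p,z): 
    c,s=np.cos(p[2]),np.sin(p[2]);return np.c_[H@np.array([[c,s],[-s,c]])+p[:2],np.full(3,z)]
def fit(m,px,z,p0):
    r=least_squares(lambda p:(proj(m,world(p,z))-px).ravel(),p0);return r.x,np.round(r.fun,1)
E
python3 - <<'E'
from h import *
m=cams.camera_model('wrist');im=cv2.imread('pics/w1.png',0)
px=[]
for u,v in [(289,236),(313,147),(259,147)]:
    w=im[v-8:v+9,u-8:u+9].astype(float);g=w[4:13,4:13];t=np.maximum(0,np.median(g)-5-g) ;yy,xx=np.mgrid[-4:5,-4:5]
    px.append((u+(t*xx).sum()/t.sum(),v+(t*yy).sum()/t.sum()))
print(np.round(px,1))
p,r=fit(m,np.array(px),0.026,[.494,.197,-.25]);print(p,np.degrees(p[2]),r)
c,s=np.cos(p[2]),np.sin(p[2]);tab=p[:2]+.085*np.array([-s,c]);print('tab',tab,'rib',p[:2]+.008*np.array([c,s]))
print('proj tab top corners',np.round(proj(m,[[*(tab+a*np.array([c,s])+b*np.array([-s,c])),.08] for a in(-.017,.017) for b in (-.007,.007)])))
S=ctrl.state();print('tool delta to tab',np.array(S['tool_rot']).T@(np.r_[tab,.08]-S['tool_pos']), np.degrees(np.arctan2(S['tool_rot'][1][0],S['tool_rot'][0][0])))
E
python3 -c "
import cv2;i=cv2.imread('pics/w1.png')[110:260,220:420];cv2.imwrite('pics/w1c.png',cv2.resize(i,(800,600),interpolation=3))"
```

```text
[[288.3 235.3]
 [  nan   nan]
 [257.1 150.2]]<stdin>:6: RuntimeWarning: invalid value encountered in scalar divide
Traceback (most recent call last):
  File "h.py", line 18, in fit
    r=least_squares(lambda p:(proj(m,world(p,z))-px).ravel(),p0);return r.x,np.round(r.fun,1)
ValueError: Residuals are not finite in the initial point.
```

View pics/w1c.png

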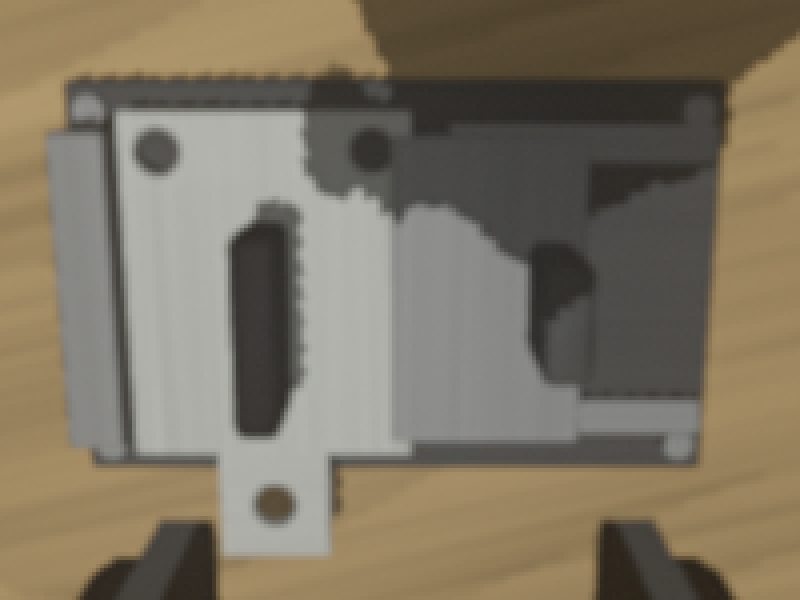

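Run:
```python
from h import *
m=cams.camera_model('wrist')
px=np.array([(288.6,235.8),(312.3,147.1),(258.9,147.4)])
p,r=fit(m,px,0.025,[.494,.197,-.25]);print(p,np.degrees(p[2]),r)
c,s=np.cos(p[2]),np.sin(p[2]);tab=p[:2]+.085*np.array([-s,c]);print('tab',tab,'rib',p[:2]+.008*np.array([c,s]))
print('proj tab top corners in crop',np.round((proj(m,[[*(tab+a*np.array([c,s])+b*np.array([-s,c])),.08] for a in(-.017,.017) for b in (-.007,.007)])-[220,110])*4))
S=ctrl.state();print('tool delta to tab',np.array(S['tool_rot']).T@(np.r_[tab,.08]-S['tool_pos']), np.degrees(np.arctan2(S['tool_rot'][1][0],S['tool_rot'][0][0])))
```

```text
[ 0.49266847  0.19806448 -0.23983195] -13.741358455473764 [ 0.  -0.4  0.   0.2 -0.1  0.1]
tab [0.51285932 0.2806316 ] rib [0.50043949 0.19616416]
proj tab top corners in crop [[533. 262.]
 [585. 262.]
 [529. 385.]
 [580. 385.]]
tool delta to tab [ 0.04147442 -0.00196254  0.15933275] 76.04023133014402
```

```bash
python3 -m jog '[[0.043,-0.002,0,0,0,0,0.6],[0,0,0.05,0,0,0,0.6],[0,0,0.05,0,0,0,0.6],[0,0,0.05,0,0,0,0.6],[0,0,0.02,0,0,0,0.5],[0,0,0.019,0,0,0,0.5],[0,0,0,0,0,0,0.5]]' && python3 -m jog '[[0,0,0,0,0,0,0],[0,0,0,0,0,0,0],[0,0,0,0,0,0,0],[0,0,0,0,0,0,0],[0,0,0,0,0,0,0]]' 25
```

```text
clock: 3.4
tool_pos: [0.5117, 0.2813, 0.0479]
tool_rot: [[0.241, 0.971, -0.004], [0.971, -0.241, -0.002], [-0.003, -0.003, -1.0]]
force: [0.7, 0.6, 0.7]
gripper_width: 0.043
clock: 3.9
tool_pos: [0.514, 0.2823, 0.0516]
tool_rot: [[0.24, 0.971, 0.002], [0.971, -0.24, 0.001], [0.001, 0.002, -1.0]]
force: [-1.7, 1.0, 8.5]
gripper_width: 0.0138
```

```bash
python3 -m jog '[[0.005,0,0,0,0,0,0],[0.007,0,0,0,0,0,0],[0.007,0,0,0,0,0,0],[0.006,0,0,0,0,0,0],[0.003,0,0,0,0,0,0],[0,0,0,0,0,0,0]]'
```

```text
clock: 4.5
tool_pos: [0.5208, 0.3098, 0.0516]
tool_rot: [[0.24, 0.971, 0.002], [0.971, -0.24, 0.001], [0.002, 0.002, -1.0]]
force: [-1.8, 3.8, 6.9]
gripper_width: 0.0139
```

```bash
python3 -m jog '[[0,0,0,0,0,0,0.5],[0,0,0,0,0,0,0.5],[0,0,-0.03,0,0,0,0.5],[0,0,-0.05,0,0,0,0.5],[0,0,-0.05,0,0,0,0.5],[-0.04,0.003,0,0,0,0,0.5],[-0.04,0.003,0,0,0,0,0.5],[-0.035,0.0015,0,0,0,0,0.5]]' && python3 -m jog '[[0,0,0,0,0,0,0.5],[0,0,0,0,0,0,0.5]]'
python3 - <<'E'
from h import *
im=snap('wrist','w2.png');m=cams.camera_model('wrist')
s=ctrl.state();print(s['clock'],np.round(s['tool_pos'],4))
look('wrist',['jaw_tab','cover','cover_hole0'])
cv2.imwrite('pics/w2c.png',cv2.resize(im[60:360,180:580,::-1],(800,600),interpolation=3))
E
```

```text
clock: 5.3
tool_pos: [0.4991, 0.1941, 0.1809]
tool_rot: [[0.24, 0.971, 0.001], [0.971, -0.24, 0.0], [0.0, 0.001, -1.0]]
force: [1.1, -0.6, -0.2]
gripper_width: 0.0431
clock: 5.5
tool_pos: [0.4998, 0.195, 0.1807]
tool_rot: [[0.242, 0.97, 0.001], [0.97, -0.242, 0.0], [0.0, 0.0, -1.0]]
force: [0.6, -0.1, 0.4]
gripper_width: 0.0429
5.55 [0.5    0.1957 0.1806]
wrist jaw_tab [([0.5217, 0.3051, 0.0756], 0.98)]
wrist cover [([0.4906, 0.1976, 0.0176], 0.71), ([0.3562, 0.0135, -0.0022], 0.56)]
wrist cover_hole0 [([0.2847, 0.0089, 0.0027], 0.88), ([0.5654, 0.1805, 0.0204], 0.84), ([0.3983, 0.0454, 0.0016], 0.76), ([0.4565, 0.2384, 0.0201], 0.74)]
```

View pics/w2c.png

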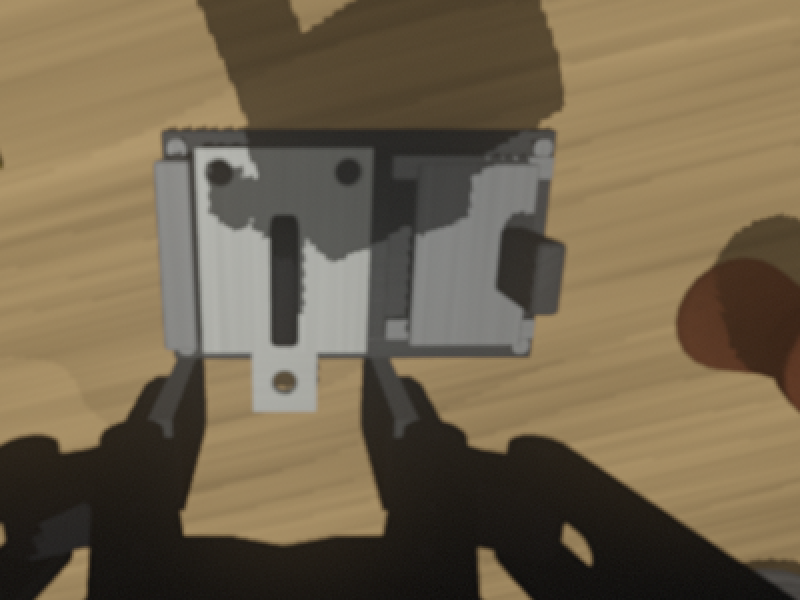

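Run:
```python
from h import *
m=cams.camera_model('wrist')
p,r=fit(m,np.array([(322.25,250.25),(353.75,145.75),(289.25,146.25)]),0.025,[.494,.197,-.25]);print(p,np.degrees(p[2]),r)
c,s=np.cos(p[2]),np.sin(p[2]);rib=p[:2]+.008*np.array([c,s])
S=ctrl.state();print('tool delta',np.array(S['tool_rot']).T@(np.r_[rib,.042]-S['tool_pos']), np.degrees(np.arctan2(S['tool_rot'][1][0],S['tool_rot'][0][0])))
```

```text
[ 0.49320362  0.19902336 -0.23247913] -13.32007290401169 [ 0.   0.2  0.  -0.1 -0.  -0.1]
tool delta [0.00107082 0.00097637 0.13818448] 76.1419006528977
```

```bash
python3 -m jog '[[0.001,0.001,0.045,0,0,-0.4,0.5],[0,0,0.045,0,0,0,0.5],[0,0,0.03,0,0,0,0.5],[0,0,0.018,0,0,0,0.5],[0,0,0,0,0,0,0.5]]' && python3 -m jog '[[0,0,0,0,0,0,0],[0,0,0,0,0,0,0],[0,0,0,0,0,0,0],[0,0,0,0,0,0,0],[0,0,0,0,0,0,0]]' 60
```

```text
clock: 6.25
tool_pos: [0.4993, 0.1964, 0.0399]
tool_rot: [[0.233, 0.973, -0.004], [0.973, -0.233, -0.001], [-0.002, -0.004, -1.0]]
force: [-0.0, 0.1, 0.3]
gripper_width: 0.0428
clock: 6.75
tool_pos: [0.5016, 0.1967, 0.0435]
tool_rot: [[0.234, 0.972, 0.002], [0.972, -0.234, 0.001], [0.001, 0.002, -1.0]]
force: [-1.7, 1.7, 9.5]
gripper_width: 0.0129
```

```bash
python3 -m jog '[[0,0,-0.008,0,0,0,0],[0,0,-0.02,0,0,0,0],[0,0,-0.03,0,0,0,0],[0,0,-0.04,0,0,0,0],[0,0,-0.045,0,0,0,0],[0,0,-0.045,0,0,0,0],[0,0,-0.022,0,0,0,0],[0,0,0,0,0,0,0]]' && python3 -m jog '[[-0.02,0.005,0,0,0,0,0],[-0.034,0.008,0,0,0,0,0],[-0.036,0.009,0,0,0,0,0],[-0.034,0.008,0,0,0,0,0],[-0.019,0.004,0,0,0,0,0],[0,0,0,0,0,0,0],[0,0,0,0,0,0,0]]'
python3 - <<'E'
from h import *
im=snap('wrist','w3.png');m=cams.camera_model('wrist')
s=ctrl.state();print(s['clock'],np.round(s['tool_pos'],4),s['gripper_width'],s['force'])
look('wrist',['housing','housing_hole0','cover','cover_hole0'],6)
look('top',['housing','housing_hole0'],6)
E
```

```text
clock: 7.55
tool_pos: [0.5023, 0.1968, 0.2563]
tool_rot: [[0.234, 0.972, 0.006], [0.972, -0.234, 0.002], [0.003, 0.005, -1.0]]
force: [0.3, -0.1, -4.0]
gripper_width: 0.0132
clock: 8.25
tool_pos: [0.4998, 0.049, 0.2515]
tool_rot: [[0.235, 0.972, -0.001], [0.972, -0.235, 0.0], [-0.0, -0.001, -1.0]]
force: [0.8, 0.8, -3.6]
gripper_width: 0.0134
8.3 [0.5    0.0495 0.2516] 0.012790868404199789 [-0.17175545  0.33259554 -2.62352187]
wrist housing [([0.5143, -0.1517, -0.0003], 0.73)]
wrist housing_hole0 [([0.4975, -0.2068, 0.0725], 0.86), ([0.5718, -0.1137, 0.0713], 0.7), ([0.4579, -0.1479, 0.071], 0.62)]
wrist cover [([0.3572, 0.0132, -0.0023], 0.63), ([0.4896, 0.0518, 0.2276], 0.6)]
wrist cover_hole0 [([0.4534, 0.093, 0.225], 0.83), ([0.3987, -0.0192, 0.0012], 0.7), ([0.5646, 0.0351, 0.2289], 0.68), ([0.2842, 0.0074, -0.0015], 0.68), ([0.3984, 0.0434, 0.0019], 0.68), ([0.4412, 0.0301, 0.2271], 0.62)]
top housing [([0.5134, -0.1523, -0.0042], 0.65)]
top housing_hole0 [([0.579, -0.116, 0.0668], 0.96), ([0.4943, -0.1998, 0.0706], 0.87), ([0.5114, -0.1561, -0.0041], 0.63), ([0.462, -0.1505, 0.0697], 0.58)]
```

View pics/w3.png

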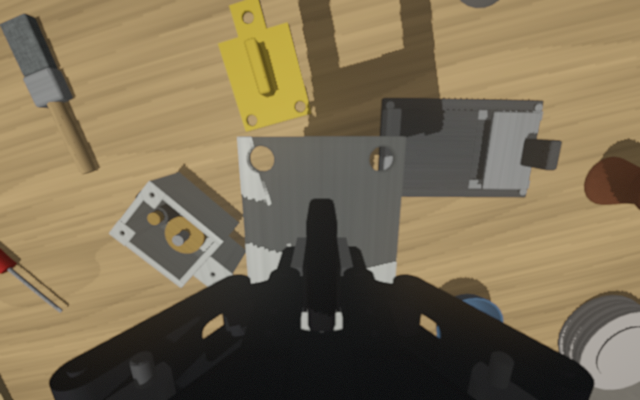

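Run:
```python
import cv2,numpy as np
i=cv2.imread('pics/w3.png')
a=cv2.resize(i[175:295,100:250],(750,600),interpolation=3)
cv2.imwrite('pics/w3c.png',a)
g=cv2.cvtColor(i,cv2.COLOR_BGR2HSV).astype(int)
print(i[148:170,250:274].astype(int).sum(2)//3)
```

```text
[[165 142 128 122 127 138 146 148 148 147 146 145 144 144 143 141 137 129
  115 104  99  99 101 103]
 [146 123 118 127 140 148 151 151 149 147 145 145 145 145 146 145 145 141
  132 119 106  99 100 102]
 [137 115 119 138 150 152 151 151 149 147 146 146 146 146 146 147 147 146
  143 135 120 105 100 101]
 [129 115 128 146 151 150 150 148 147 147 146 147 146 147 147 148 148 149
  149 145 135 117 102  99]
 [117 118 137 147 149 148 148 147 147 147 148 147 148 148 149 149 150 149
  149 148 144 129 109 100]
 [110 126 143 148 148 147 147 147 148 148 149 149 149 149 149 149 149 148
  148 148 145 135 118 103]
 [111 134 145 148 148 148 148 149 148 149 150 149 149 149 147 147 146 144
  143 143 142 138 126 108]
 [114 139 149 149 150 149 148 149 149 147 148 147 146 144 143 142 141 142
  141 140 140 140 133 116]
 [116 141 150 149 149 148 147 147 146 145 143 143 142 142 141 140 140 140
  140 141 142 142 138 125]
 [114 140 148 148 145 144 143 142 142 142 140 140 141 140 140 141 141 142
  142 143 143 144 141 130]
 [113 137 145 144 143 142 141 141 141 141 140 141 141 142 143 143 143 144
  143 143 143 14
[... 422 characters left out ...]
07 128 140 143 143 143 143 142 142 141 141 141 140 139 139 139 138
  139 138 138 137 132 119]
 [104  98 116 135 142 142 142 141 140 140 140 140 138 139 138 138 138 138
  138 136 137 135 129 113]
 [116 101 105 124 136 140 141 140 139 138 138 138 138 139 139 139 139 137
  136 137 137 133 123 107]
 [132 115 103 110 124 133 138 139 138 139 139 140 141 142 142 143 142 141
  140 141 137 128 113 101]
 [148 131 112 100 106 121 131 138 140 141 142 142 144 145 145 146 146 145
  145 144 136 121 104  98]
 [161 142 120 100  95 104 119 130 139 143 146 147 147 147 147 148 148 145
  143 138 127 111 100  99]
 [173 153 131 111 102 100 104 113 124 134 140 143 143 144 144 144 142 137
  129 121 111 102  98  99]]
```

View pics/w3c.png

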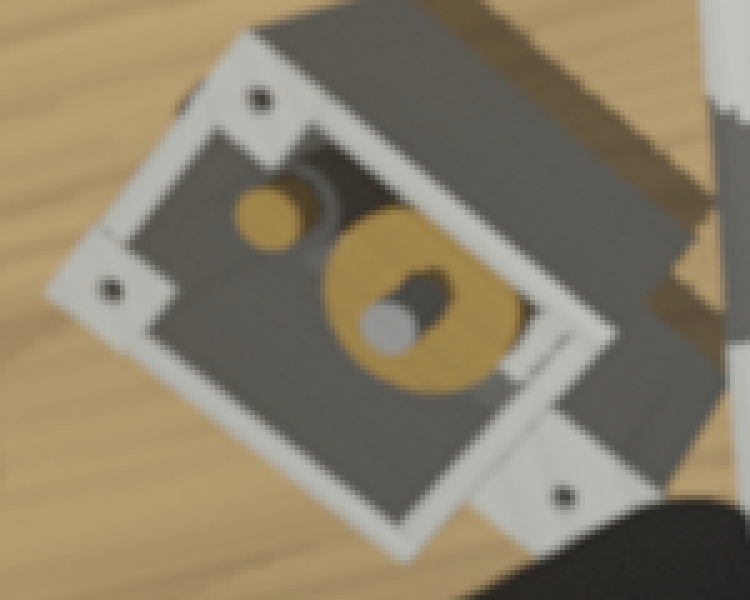

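Run:
```python
from h import *
m=cams.camera_model('wrist')
p,r=fit(m,np.array([(212.4,273.8),(151.6,194.4),(122,232.6)]),0.07,[.512,-.153,.52]);print('housing wrist',p,np.degrees(p[2]),r)
q=least_squares(lambda p:(world(p,0)[:,:2]-[[.579,-.116],[.462,-.1505],[.4943,-.1998]]).ravel(),p);print('housing top net',q.x,q.fun*1e3)
S=ctrl.state();R=np.array(S['tool_rot']);t=np.array(S['tool_pos'])
# plate in hand prediction vs seen holes
hx=np.array([[73,0],[-43,33],[-43,-33]])/1e3
for z in(.228,.234):
  W=[ (t+R@np.array([y,-.0087+x,0]))[:2].tolist()+[z] for x,y in hx]
  print(z,np.round(proj(m,W),1))
yaw=np.degrees(np.arctan2(R[1,0],R[0,0]));print(t,yaw)
c,s=np.cos(p[2]),np.sin(p[2]);tgt=p[:2]+.0087*np.array([c,s]);print('tcp tgt',tgt,'turn world',np.degrees(p[2])+90-yaw,'delta tool',R.T@np.r_[tgt-t[:2],0])
print(S['clock'],S['joint_positions'])
```

```text
housing wrist [ 0.51537331 -0.15086285  0.58084777] 33.28012562651229 [-0.1 -0.1 -0.   0.2  0.1 -0.1]
housing top net [ 0.51548515 -0.15320832  0.53921642] [-0.87272717  0.2745298  -0.35794008  3.53040756  1.23066725 -3.80493736]
0.228 [[320.3 329.2]
 [378.6 157.2]
 [262.4 157. ]]
0.234 [[320.3 335.5]
 [380.7 158.3]
 [260.2 158.1]]
[0.50049013 0.04966619 0.25227279] 76.522298203195
tcp tgt [ 0.52264649 -0.14608888] turn world 46.75782742331728 delta tool [-1.85200199e-01  6.71702160e-02  4.44075102e-06]
8.7 [ 3.86456477e-02  2.60177373e-01  1.91178168e+00 -2.61471649e-05
  9.69619574e-01 -1.29690562e+00]
```

```bash
python3 -m jog '[[-0.02,0.0073,0,0,0,0,0],[-0.04,0.0146,0,0,0,0,0],[-0.04,0.0146,0,0,0,0,0],[-0.04,0.0146,0,0,0,0,0],[-0.035,0.0126,0,0,0,0,0],[-0.01,0.0035,0,0,0,0,0],[0,0,0,0,0,-4,0],[0,0,0,0,0,-7.8,0]]' && python3 -m jog '[[0,0,0,0,0,-7.8,0],[0,0,0,0,0,-7.8,0],[0,0,0,0,0,-7.8,0],[0,0,0,0,0,-7.8,0],[0,0,0,0,0,-3.8,0],[0,0,0.04,0,0,0,0],[0,0,0.04,0,0,0,0],[0,0,0.04,0,0,0,0]]' && python3 -m jog '[[0,0,0.008,0,0,0,0],[0,0,0,0,0,0,0],[0,0,0,0,0,0,0],[0,0,0,0,0,0,0]]'
python3 - <<'E'
from h import *
im=snap('wrist','w4.png');m=cams.camera_model('wrist')
s=ctrl.state();R=np.array(s['tool_rot']);t=np.array(s['tool_pos']);yaw=np.degrees(np.arctan2(R[1,0],R[0,0]))
print(s['clock'],t,yaw,s['gripper_width'],s['force'])
tgt=np.array([.52265,-.14609]);print('delta tool',R.T@np.r_[tgt-t[:2],.1035-t[2]],'turn tool z',-(123.28-yaw))
b=snap('top','t4.png')
cv2.imwrite('pics/w4c.png',np.vstack([cv2.resize(im[80:200,200:440],(800,400),interpolation=3),cv2.resize(b[160:230,320:480],(457,200),interpolation=3).astype(np.uint8).repeat(1,0) if 0 else np.hstack([cv2.resize(b[170:220,340:400],(240,200),interpolation=3),np.zeros((200,560,3),np.uint8)])])[:,:,::-1])
E
```

```text
clock: 9.5
tool_pos: [0.5225, -0.1464, 0.2521]
tool_rot: [[0.028, 1.0, -0.0], [1.0, -0.028, 0.0], [0.0, -0.0, -1.0]]
force: [-0.5, -0.5, -3.6]
gripper_width: 0.013
clock: 10.3
tool_pos: [0.5228, -0.1457, 0.1314]
tool_rot: [[-0.549, 0.836, 0.001], [0.836, 0.549, -0.0], [-0.001, 0.001, -1.0]]
force: [0.9, 0.2, -3.5]
gripper_width: 0.0133
clock: 10.7
tool_pos: [0.5239, -0.1466, 0.1262]
tool_rot: [[-0.549, 0.836, 0.003], [0.836, 0.549, -0.001], [-0.002, 0.002, -1.0]]
force: [0.9, -0.4, -3.9]
gripper_width: 0.013
10.75 [ 0.52373882 -0.14655688  0.12606826] 123.29109976722287 0.01305570134841397 [-0.69336145  0.36541364 -3.24973909]
delta tool [ 0.00103943 -0.00069405  0.02256474] turn tool z 0.011099767222873425
```

View pics/w4c.png

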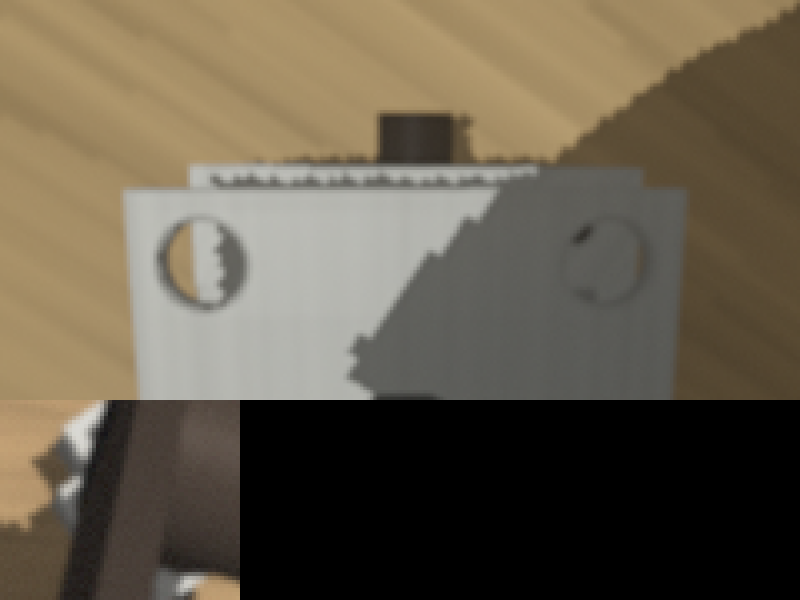

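Through the plate's holes the housing rim shows shifted about 2.4 mm toward tool +x (housing edges 190–643 against plate edges 124–686 in the crop). I'll correct that and descend to about a centimetre.

```bash
python3 -m jog '[[0.002,-0.0007,0.008,0,0,0,0],[0,0,0.008,0,0,0,0],[0,0,0.005,0,0,0,0],[0,0,0,0,0,0,0],[0,0,0,0,0,0,0],[0,0,0,0,0,0,0]]'
python3 - <<'E'
from h import *
im=snap('wrist','w5.png');m=cams.camera_model('wrist')
s=ctrl.state();R=np.array(s['tool_rot']);t=np.array(s['tool_pos']);yaw=np.degrees(np.arctan2(R[1,0],R[0,0]))
print(s['clock'],t,yaw,s['gripper_width'],s['force'])
b=snap('side','s5.png');ms=cams.camera_model('side')
p=np.array([.51537,-.15086,.58085])
print('side px housing holes',proj(ms,world(p,.07)).round(1).tolist())
q=proj(m,world(p,.07));print('wrist px',q.round(1).tolist())
uv=proj(ms,[[p[0],p[1],.08]])[0].astype(int)
print(uv)
c=b[uv[1]-40:uv[1]+40,uv[0]-64:uv[0]+64]
print('crop off',uv-[64,40])
e=np.clip(im[80:160,200:440].astype(float)*1.3,0,255).astype(np.uint8)
cv2.imwrite('pics/w5c.png',np.vstack([cv2.resize(e,(800,267),interpolation=3),np.hstack([cv2.resize(c,(512,320),interpolation=3),np.zeros((320,288,3),np.uint8)])])[:,:,::-1])
E
```

```text
clock: 11.4
tool_pos: [0.5211, -0.145, 0.1034]
tool_rot: [[-0.549, 0.836, 0.0], [0.836, 0.549, -0.0], [-0.0, 0.0, -1.0]]
force: [0.5, 0.7, -3.1]
gripper_width: 0.0131
11.45 [ 0.52109871 -0.14502405  0.10342536] 123.28531819266063 0.012807964561509283 [ 0.08522819 -0.21452613 -3.02478613]
side px housing holes [[353.1, 221.8], [318.5, 241.8], [343.3, 250.4]]
wrist px [[317.6, 320.7], [372.3, 156.1], [262.3, 155.9]]
[339 233]
crop off [275 193]
```

View pics/w5c.png

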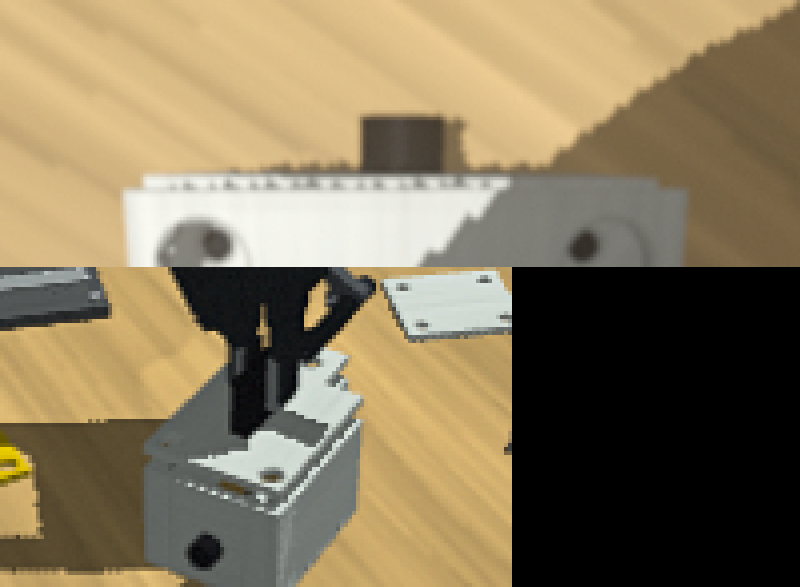

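Both tapped holes show through the corner holes, at crop (217,244) and (583,246), and there is a clear gap under the plate. One enlarged view of the two corner holes should give the remaining offset.

Run:
```python
from h import *
im=cv2.imread('pics/w5.png').astype(float);s5=cv2.imread('pics/s5.png')
def c(u,v):
    a=im[v-20:v+20,u-20:u+20].mean(2);lo,hi=np.percentile(a,1),np.percentile(a,99)
    return cv2.resize(np.clip((a-lo)/(hi-lo)*255,0,255).astype(np.uint8),(400,400),interpolation=cv2.INTER_CUBIC)
A=np.hstack([c(262,158),c(380,158)])
b=cv2.resize(cv2.cvtColor(s5[208:258,305:371],cv2.COLOR_BGR2GRAY),(264,200),interpolation=3)
B=np.zeros((200,800),np.uint8);B[:,:264]=b
cv2.imwrite('pics/w5d.png',np.vstack([A,B]))
```

```text
(no output)
```

View pics/w5d.png

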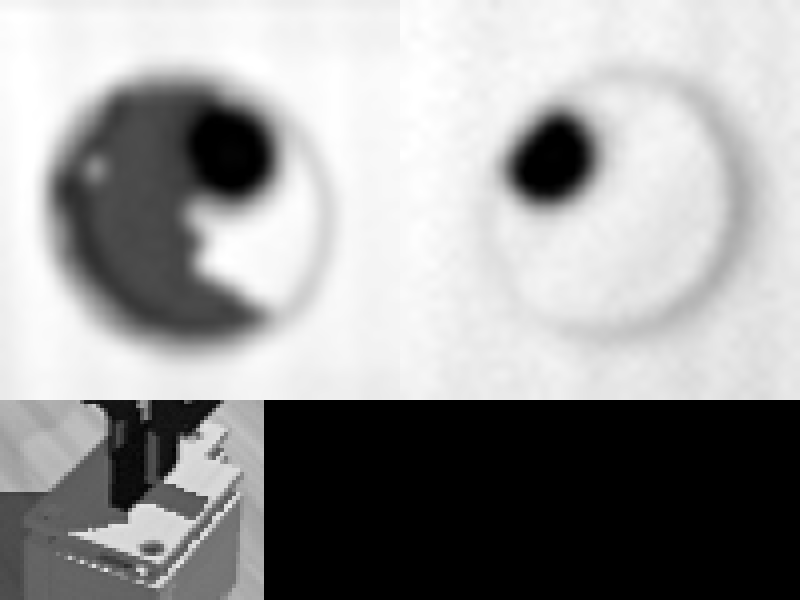

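Run:
```python
from h import *
m=cams.camera_model('wrist');S=ctrl.state();R=np.array(S['tool_rot'])
K=np.array(m['intrinsics']);Rc=cv2.Rodrigues(np.array(m['rvec'],float))[0];C=-Rc.T@np.array(m['tvec'],float).ravel()
def bp(px,z):
    d=cv2.undistortPoints(np.array(px,float).reshape(-1,1,2),K,np.array([m['k1'],0,0,0,0.])).reshape(-1,2)
    D=np.c_[d,np.ones(len(d))]@Rc;return C+D*((z-C[2])/D[:,2])[:,None]
P0=[(381.55,158.1),(260.55,158.4)];T=bp([(374.55,153.35),(264.75,152.75)],.07)
print('tap spacing',np.linalg.norm(T[0]-T[1]))
for zt in(.084,.086,.088):
    P=bp(P0,zt);print(zt,'plate spacing',np.linalg.norm(P[0]-P[1]));print('need shift, tool axes mm (hole1,hole2)',((T-P)@R)[:,:2]*1e3)
ms=cams.camera_model('side')
c=.58085;t=np.array(S['tool_pos']);cov=[.51537,-.15086,c]
cc=np.r_[t[:2]-.0087*R[:2,1],c];print('cover by fk',cc,'pred side ear hole px top',proj(ms,world(cc,.086))[0],'tap ear',proj(ms,world(cov,.07))[0])
```

```text
tap spacing 0.06572462134265218
0.084 plate spacing 0.06675394878688916
need shift, tool axes mm (hole1,hole2) [[-1.35764371 -1.38393634]
 [-0.32846706 -1.90980878]]
0.086 plate spacing 0.06589216671665506
need shift, tool axes mm (hole1,hole2) [[-0.92863962 -1.18053756]
 [-0.76123727 -1.7027572 ]]
0.088 plate spacing 0.06503038464642096
need shift, tool axes mm (hole1,hole2) [[-0.49963553 -0.97713878]
 [-1.19400747 -1.49570562]]
cover by fk [ 0.51383675 -0.14980772  0.58085   ] pred side ear hole px top [352.56234189 216.41240833] tap ear [353.06060035 221.77903211]
```

```bash
python3 -m jog '[[-0.0009,-0.0014,0,0,0,0.2,0],[0,0,0,0,0,0,0],[0,0,0,0,0,0,0],[0,0,0,0,0,0,0],[0,0,0,0,0,0,0],[0,0,0,0,0,0,0]]'
python3 - <<'E'
from h import *
im=snap('wrist','w6.png').astype(float);b=snap('side','s6.png')
s=ctrl.state();R=np.array(s['tool_rot']);print(s['clock'],s['tool_pos'],np.degrees(np.arctan2(R[1,0],R[0,0])),R[:,2],s['force'])
ms=cams.camera_model('side')
def c(u,v):
    a=im[v-20:v+20,u-20:u+20].mean(2);lo,hi=np.percentile(a,1),np.percentile(a,99)
    return cv2.resize(np.clip((a-lo)/(hi-lo)*255,0,255).astype(np.uint8),(400,400),interpolation=cv2.INTER_CUBIC)
B=np.zeros((200,800),np.uint8);B[:,:264]=cv2.resize(cv2.cvtColor(b[208:258,305:371],cv2.COLOR_RGB2GRAY),(264,200),interpolation=3)
B[:,280:680]=cv2.resize(cv2.cvtColor(b[204:229,330:380],cv2.COLOR_RGB2GRAY),(400,200),interpolation=3)
cv2.imwrite('pics/w6d.png',np.vstack([np.hstack([c(262,158),c(380,158)]),B]))
for cam in('side','top'): look(cam,['cover_hole0','cover','housing_hole0'],6)
look('wrist',['cover_hole0','housing_hole0'],6)
E
```

```text
clock: 12.1
tool_pos: [0.5203, -0.1465, 0.1033]
tool_rot: [[-0.546, 0.838, -0.0], [0.838, 0.546, -0.0], [-0.0, -0.0, -1.0]]
force: [-0.0, -0.3, -3.8]
gripper_width: 0.013
12.2 [ 0.52028157 -0.14649364  0.10330635] 123.08954428633604 [ 1.97968134e-05 -2.76781609e-05 -9.99999999e-01] [ 0.19397715 -0.12509767 -3.18915969]
side cover_hole0 [([0.4071, -0.0246, -0.0014], 0.9), ([0.4996, -0.203, 0.0817], 0.89), ([0.461, -0.1479, 0.0807], 0.85), ([0.4008, 0.043, -0.0004], 0.81), ([0.5774, -0.1151, 0.0857], 0.74), ([0.4949, 0.1961, 0.0063], 0.69)]
side cover [([0.3562, 0.0166, -0.0], 0.97), ([0.5153, -0.1501, 0.0819], 0.57), ([0.7554, -0.1678, -0.003], 0.57)]
side housing_hole0 [([0.4955, -0.2032, 0.0674], 0.88), ([0.5781, -0.1111, 0.0741], 0.8), ([0.4613, -0.1487, 0.0718], 0.65), ([0.5992, 0.4516, 0.0038], 0.36), ([0.3154, -0.2679, 0.0002], 0.23)]
top cover_hole0 [([0.4044, -0.0171, -0.0025], 0.89), ([0.2844, 0.0137, 0.0002], 0.77), ([0.495, -0.2001, 0.0841], 0.65), ([0.4597, -0.1478, 0.0789], 0.62), ([0.5794, -0.1083, 0.0822], 0.42), ([0.5762, -0.1128, 0.0682], 0.3)]
top cover [([0.3577, 0.0056, -0.0043], 0.98)]
top housing_hole0 [([0.5214, -0.4552, -0.0031], 0.59), ([0.5789, -0.1154, 0.0683], 0.47)]
wrist cover_hole0 [([0.4006, -0.0188, 0.0001], 0.94), ([0.4559, -0.1484, 0.0815], 0.88), ([0.4975, -0.2029, 0.0787], 0.83), ([0.5751, -0.1111, 0.0792], 0.74), ([0.3999, 0.0437, -0.0009], 0.63), ([0.2839, 0.0077, 0.005], 0.56)]
wrist housing_hole0 [([0.496, -0.2037, 0.0677], 0.95), ([0.4559, -0.1469, 0.0714], 0.6)]
```

View pics/w6d.png

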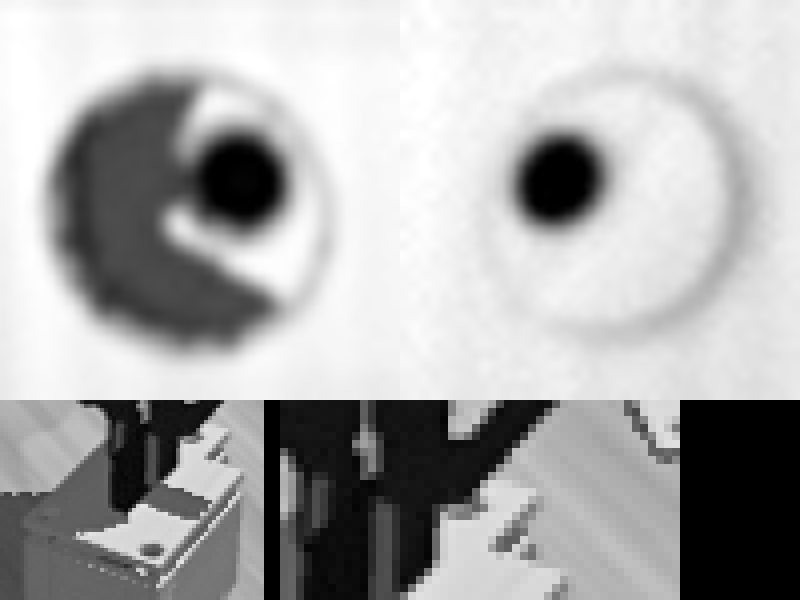

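Run:
```python
from h import *
m=cams.camera_model('wrist');S=ctrl.state();R=np.array(S['tool_rot'])
K=np.array(m['intrinsics']);Rc=cv2.Rodrigues(np.array(m['rvec'],float))[0];C=-Rc.T@np.array(m['tvec'],float).ravel()
def bp(px,z):
    d=cv2.undistortPoints(np.array(px,float).reshape(-1,1,2),K,np.array([m['k1'],0,0,0,0.])).reshape(-1,2)
    D=np.c_[d,np.ones(len(d))]@Rc;return C+D*((z-C[2])/D[:,2])[:,None]
T=bp([(375.55,155.55),(265.55,155.55)],.07);P=bp([(381.55,158.2),(260.65,158.3)],.086)
d=((T-P)@R)[:,:2]*1e3;print(d)
# extrapolate to ear (116 mm ahead of the corner holes)
th=(d[0,1]-d[1,1])/66;print('yaw deg',np.degrees(th),'ear shift',d.mean(0)+[-th*116,0])
x=np.array(nets.tip_of('wrist','cover_hole0')[0]['location'])
print(S['clock'],S['force'],S['joint_positions'])
```

```text
[[-0.26192953  0.06975038]
 [-0.42339143  0.01436678]]
yaw deg 0.04807949150849518 ear shift [-0.44000135  0.04205858]
12.75 [-0.03679561  0.39243465 -4.056417  ] [-3.30572139e-01  5.11511658e-01  1.96900457e+00 -1.69118896e-05
  6.61096266e-01 -2.47885256e+00]
```

```bash
python3 -m jog '[[0,0,0,0,0,0,0],[0,0,0,0,0,0,0],[0,0,0,0,0,0,0]]' && python3 -c "
from plant import ctrl
print(ctrl.finish_job())"
```

```text
clock: 13.1
tool_pos: [0.5203, -0.1465, 0.1033]
tool_rot: [[-0.546, 0.838, 0.0], [0.838, 0.546, -0.0], [-0.0, 0.0, -1.0]]
force: [-0.8, -0.7, -4.1]
gripper_width: 0.0133
the job is handed in; nothing more can be done
None
```

I handed the job in at 13.1 s, with the arm still holding the cover plate by its rib over the housing, ear over ear. The yellow look-alike was not touched. I pulled the jaw's tab back about 28 mm; a picture then showed the jaw clear of the plate. After that I lifted the plate, carried it over, and corrected its position twice from close wrist pictures.

**Alignment:** In the last wrist picture both corner tapped holes lie wholly within the plate's holes. They are off-centre by about 0.3–0.4 mm, where about 4 mm would still fit. The remaining turn error is about 0.05°.

**Height and steadiness:** The plate's underside is about 80 mm above the table, roughly 10 mm over the rim. The tool is level, and its pose was unchanged over the last 0.3 s. The force reading is only about the plate's weight, so the plate is not resting on the housing.

**Not checked directly:** The ear's tapped hole was hidden from every camera. Its offset of about 0.4 mm is extrapolated from the corner holes.

**Disagreements:**
- The first housing position from the wrist camera was about 1.5–2 mm off from the close view. I went by the close view.
- The networks' positions for the ear hole scattered by up to about 5 mm, so I did not use them for the final placing.

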